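# Clamp a sample tile in the quick-release vise

## Task

The small stoneware sample tile standing in the quick-release vise has to be clamped so that its top edge can be rubbed down. Hold the quick-release lever down, slide the front jaw gently up until it nips the tile against the rear cheek, let the lever spring back, then turn the handwheel clockwise about a quarter turn past the first bite, so that the tile is held firmly but not crushed. Keep the tile standing square on the guide bars and leave the other samples where they lie.

Things in the scene. Friction and masses are not known exactly. Their poses are not given: they have to be found in the camera images.
- vise: Grey cast-iron quick-release vise on a plywood board 310 x 280 x 18 mm, fixed. Origin on the table under the screw; x along the screw from handwheel end to fixed rear jaw, y to the left seen from the handwheel, z up. Screw and two guide bars at z = 78 mm (bars at y = +-32, tops z = 87 mm). Jaws: y -95 to 95, z 48 to 147 mm. The rear jaw's wooden cheek is packed out: its face is at x = 36 to 50 mm.
- lever (a joint): Quick-release lever on the front of the front jaw: steel paddle 40 mm (y) x 30 mm (x), pivoting about an x axis at y = 15 mm, z = 112 mm. 0 = up, jaw locked; grows as the paddle is pressed down to 0.24 rad (14 mm). Sprung: 6 N at the paddle to start it, 11 N fully down. Above about 0.05 rad the jaw can be slid (about 9 N of friction); let go, it springs back and locks the jaw where it stands.
- lever_pad (a point): Centre of the paddle's flat top; with the lever up at vise y = 75 mm, z = 120 mm, 17 mm in front (-x) of the front jaw's plate, whose face stands 27 mm above it, so that a finger holding the paddle down can also push on that face to slide the jaw.
- jaw_plate (a point): Point on the front face (facing -x) of the sliding front jaw's cast plate, above the paddle, at vise y = 75 mm, z = 141 mm. Guide bars, screw, lever and handwheel move with this jaw along x.
- liner_face (a point): Centre of the front jaw's clamping face (rubber liner, 10 mm thick, 58 mm high), 26 mm beyond the plate's front face. At vise x = -40 to -10 mm at the start; where it first bites (x = 16 to 30 mm) depends on how far the rear cheek is packed out, which has to be felt.
- front_liner: The front jaw's rubber liner; under load liner and jaws together give about 1 mm per 95 N. Origin on the screw axis, at the plate's front face.
- handwheel (a joint): Cast handwheel 110 mm across, turning about an x axis at y = 0, z = 78 mm. 0 = crank knob 0.95 rad left (+y) of the top; grows clockwise seen from the handwheel end (over the top towards -y), which tightens: 4 mm of jaw travel a turn. Starts between -0.25 and 0.25. It takes about 3 N at the knob running free, about 4 N with 95 N on the tile, and stays where it is left.
- crank_knob (a point): Middle of the crank knob: a round wooden handle 22 mm across, 46 mm long, along x, in front (-x) of the handwheel, 45 mm from its axis; this point is 79 mm in front of the plate's front face, 28 mm in front of the wheel's rim. The knob spins freely on its pin, so it can be held while the wheel turns.
- tile: Terracotta-coloured stoneware sample tile 80 x 80 x 20 mm, about 0.3 kg, loose, standing on edge on the guide bars between the jaws, 2 to 10 mm off the rear cheek and a little askew; the jaw pushes it square against the cheek. Origin at the centre of its underside; x is its 20 mm thickness, z up. Its top is at about z = 167 mm.
- disc: Bystander: terracotta disc 60 mm across, 10 mm high, lying on the vise's board. Origin at the centre of its underside.
- rub_block: Bystander: cork rubbing block 85 x 40 x 22 mm on the vise's board. Origin at the centre of its underside.
- chip: Bystander: white ceramic chip 34 mm across, 8 mm high, on the vise's board. Origin at the centre of its underside.
- disc_b: Bystander: terracotta disc 100 mm across, 10 mm high, on the concrete slab. Origin at the centre of its underside.
- disc_c: Bystander: terracotta disc like disc_b.
- coaster: Bystander: black square sample 80 x 80 x 20 mm on the concrete slab. Origin at the centre of its underside.
- tumbler: Bystander: glass tumbler 74 mm across, 105 mm high. Origin at the centre of its underside.
- bowl: Bystander: ceramic bowl 130 mm across, 45 mm high. Origin at the centre of its underside.
Mind the look-alikes: they are no part of the job. What is shaped like the tile but green is not meant.

How it is judged:
By the outcome, as a careful person would: the job done as asked, in the order asked, and still so for the second after the job is handed in, with the robot touching nothing.
It also fails if it takes over 53 s, if anything falls off the work surface, if the arm or the gripper's body presses on something with over 40 N, if the wrist force passes 120 N, or if a joint passes its speed limit or range.

## Robot

A 6-joint arm with a two-finger parallel gripper is mounted at the origin on the work surface. World frame = base frame: x ahead of the robot, y to its left, z up, the work surface at z = 0. Lengths are in mm, angles in rad, forces in N, time in s.
With the tool pointing down it reaches from about 350 to 775 mm from the base axis. Payload 7.3 kg.
Tool frame: the origin (TCP) lies on the centre line of the jaws, within the pads' length; the fingertips stand bot.tip_reach ahead of it and the grasp point (between the pads) lies 6 mm ahead of it (bot.tip_reach is the distance from the TCP to the fingertips, in mm); z points along the fingers, y is the direction in which the jaws open and shut (so a half turn about z gives the same grasp; the last joint's range is limited). The gripper opens to 92 mm and grips with 3 to 60 N. Pads are 19 mm wide; open, the fingers measure 130 mm over their backs; the gripper's body (75 mm by 190 mm) begins 47 mm behind the grasp point.
Start: joints at [-1.426, 0.342, 1.524, -0, 1.275, -0.146], TCP at [150.549, -502.969, 251.741] pointing down, gripper open.
Joint ranges: [-2.53, 2.53], [-0.77, 2.02], [0.04, 2.7], [-1, 4.14], [0.28, 2.66], [-3.11, 3.11]. Speed limits (rad/s): [2.57, 2.57, 3.14, 3.14, 3.14, 3.14].

## Interface

Orientations are given as [roll, pitch, yaw] about the fixed x, y, z axes, in that order (R = Rz(yaw) Ry(pitch) Rx(roll)).
In Python, from plant import bot gives the robot as it stands.
- The arm moves only by the tool step_arm, never from a script. Its argument "deltas" is a list of rows, each a list of 6 numbers: the shift along the tool's x, y, z in mm, then the turn, a rotation vector about the tool's x, y, z in rad. A call has 1 to 5 rows; each row is the pose to reach, as a shift and turn from the pose commanded when the call began, along the tool's axes at that moment; what a row does not reach only later rows make up. A row lasts 1/12 s, in which the tool goes at most 41.7 mm and 7.16 degrees, less where a joint would pass 70% of its speed; a pose out of reach is approached as far as the arm can. A call with a gripper value outside its range is refused whole. "fingers" is the finger opening in mm, from 0 to 91.8, set as the call begins (left out, the last holds). The fingers move at their own pace and stop on an object; the grip force is fixed at half the most. Time passes only in rows, so rows that repeat a pose let the fingers close. It gives the time, the measured TCP pose, the force and the opening at its end, in the units of the state.
- bot.get_obs(): the state, without advancing time (a new reading comes with each control period).
- bot.capture(name): name is "scene" or "top"; returns a dict with "color" (420x560x3 uint8, red, green, blue), "fx", "fy", "cx", "cy" (pixels), "R" (3x3) and "t" (3): a world point X has camera coordinates R X + t. Camera axes: x right, y down, z forward; pixel columns grow to the right and rows downward; lengths in mm; the calibration is good to about 2 mm. A picture is of the moment at which its call begins. There is no depth.
- bot.close_job(): hands the job in, once; it reports no verdict.
Trained networks look in a picture, given as the dict that the camera call returned (one of the last four; its "shot" number tells which), for a name from the list of things; names that differ only in an ending like _2 or _b are one class to them, and where a whole thing is asked for, a point or a joint stands for the part that bears it (a point fixed in the world has none). Each returns a list of dicts, best first, with "p" (0 to 1); they miss things now and then, are a little off and sometimes report something else, mostly with a low value. They report only what shows in the picture. A call takes as long as a camera call. They do not tell look-alikes from the thing itself.
- bot.boxes_of(query, picture): "rect" ([centre column, centre row, width, height] in pixels, round what is visible of it).
The state is a dict: "time": time; "joint_positions": joint angles; "dq": joint speeds; "tau": joint torques, N m; "tool_pos": TCP position; "tcp_rot": TCP orientation; "contact_force": force on the tool from outside, world axes, zero at the start; "moment": the same for the moment, N m; "grip_width": finger opening in mm.
Only numpy, scipy, OpenCV 4.12 (cv2) and the standard library are available. Lean on these libraries where they do the work, as an engineer would, in place of code of your own. Each camera call takes 0.05 s, during which the arm holds its last target. There are 200 camera calls.

## Working session

There is one attempt and no reset: what is moved stays moved. The work goes in short steps, Python scripts to look and compute and a tool call to move; the robot and the scene stay as the last step left them, time stands still between calls to the robot, and variables do not carry over. Pictures are saved under pics/ and viewed, about 8 in all and at most 12, crops included, and the job is handed in when it is done.

Besides the shell and the picture viewer there is one more tool, called after "Call:" by a JSON object that holds its "op" and its "data". step_arm: Moves the arm, as the interface text tells. Its arguments: {"type":"object","properties":{"deltas":{"type":"array"},"fingers":{"type":"number"}},"required":["deltas"]}

```bash
mkdir -p pics; ls
python3 - <<'E'
from plant import bot
import cv2
print(bot.get_obs(), bot.tip_reach)
for n in("scene","top"):
    p=bot.capture(n); cv2.imwrite(f"pics/{n}0.png",p["color"][:,:,::-1])
    print(n,p["fx"],p["cx"],p["cy"],p["R"],p["t"])
    for q in["vise","lever_pad","jaw_plate","liner_face","handwheel","crank_knob","tile","lever"]:
        print(q,[(d["rect"],round(d["p"],2)) for d in bot.boxes_of(q,p)[:3]])
E
```

```text
pics
{'time': 0.0, 'joint_positions': array([-1.42598266e+00,  3.42744975e-01,  1.52501788e+00, -1.98756194e-05,
        1.27541070e+00, -1.45991718e-01]), 'dq': array([-4.76551742e-04, -1.60723651e-03,  9.73747017e-04, -5.37889757e-04,
        7.07205657e-05, -7.67852853e-04]), 'tau': array([-1.75125428e-03, -4.31241024e+01, -2.44228953e+01,  7.15137203e-02,
        5.57394954e-02, -1.06980574e-04]), 'tool_pos': array([ 150.49567104, -502.57748227,  251.03309084]), 'tcp_rot': array([-3.14002581e+00, -2.11175551e-04,  2.90811023e-01]), 'contact_force': array([ 0.4011891 , -0.07192137, -0.23716185]), 'moment': array([ 0.00448051,  0.02690907, -0.0002161 ]), 'grip_width': 91.70328449954353} 25.0
scene 468.6590205142396 271.1620058347853 212.48985863537308 [[-0.48020489  0.87704425  0.01402318]
 [ 0.70917888  0.39760332 -0.58221724]
 [-0.51620594 -0.26963862 -0.81291232]] [ 321.8028333  -324.61732563 1713.18183711]
vise [([290.9, 249.8, 144.5, 127.2], 0.89)]
lever_pad []
jaw_plate [([272.1, 216.8, 51.3, 60.6], 0.89)]
liner_face [([274.4, 217.5, 47.1, 54.2], 0.89), ([162.6, 165.5, 32.9, 
[... 294 characters left out ...]
 0.46)]
top 382.5234772894802 284.6298757179149 213.39211079487035 [[-0.00599488 -0.999978    0.00283806]
 [-0.98894798  0.00550826 -0.14816055]
 [ 0.14814165 -0.0036949  -0.98895925]] [ -62.29861671  598.00555028 1051.0934326 ]
vise [([251.0, 220.0, 123.2, 110.6], 0.59)]
lever_pad [([278.6, 236.8, 11.1, 32.5], 0.54)]
jaw_plate [([289.4, 213.4, 48.1, 76.0], 0.82)]
liner_face [([269.9, 214.4, 15.8, 70.9], 0.68), ([282.8, 236.7, 10.7, 32.2], 0.33)]
handwheel [([300.1, 221.1, 25.1, 33.1], 0.7)]
crank_knob [([304.1, 221.2, 25.7, 36.5], 0.58)]
tile [([236.8, 134.6, 26.2, 21.1], 0.96), ([250.9, 210.8, 14.9, 37.1], 0.82), ([259.2, 303.3, 18.4, 27.2], 0.79)]
lever [([282.2, 236.3, 9.0, 31.4], 0.67)]
```

Run:
```python
import cv2,numpy as np
a=cv2.imread("pics/scene0.png")[130:350,180:420];b=cv2.imread("pics/top0.png")[130:310,170:350]
cv2.imwrite("pics/s1.png",cv2.resize(a,None,fx=2.7,fy=2.7,interpolation=2));cv2.imwrite("pics/t1.png",cv2.resize(b,None,fx=3.3,fy=3.3,interpolation=2))
```

```text
(no output)
```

View pics/s1.png

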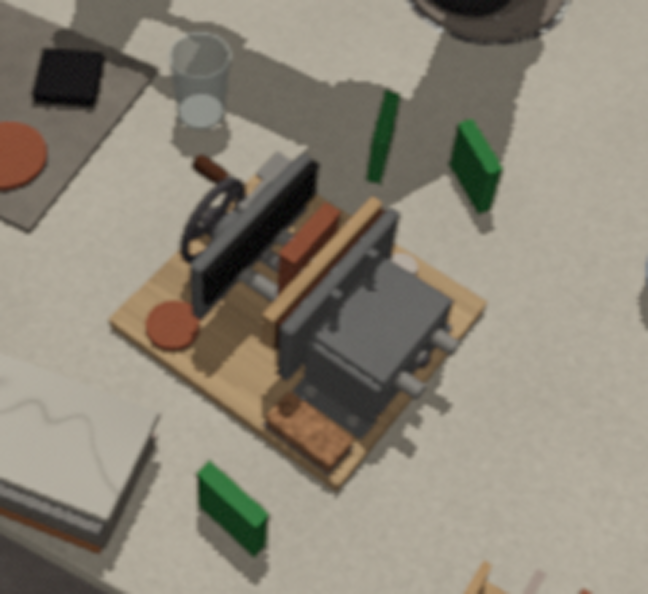

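View pics/t1.png

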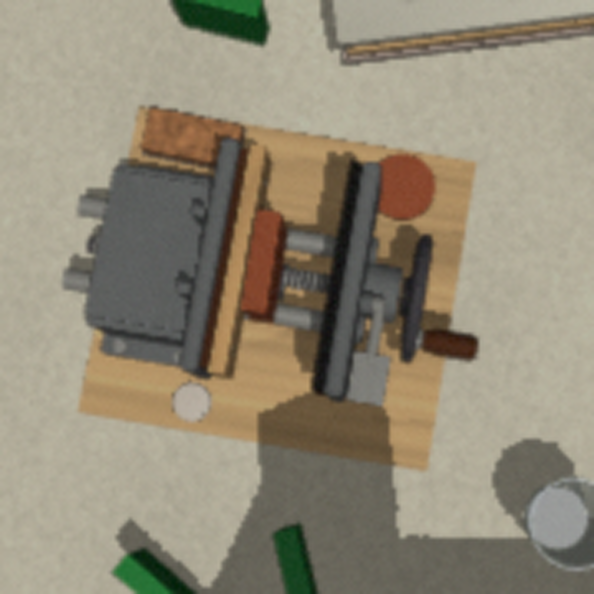

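The scene shows the terracotta tile between the jaws (crop t1 ≈ (265,262)). Its look-alikes are the green tiles outside the vise at t1 (220,15), (150,580) and (295,560). The lever paddle is at t1 (368,378) and the knob at (450,345). I'll turn these into world positions next.

```bash
cat > h.py <<'E'
import numpy as np
def back(p,uv,z):
    d=p["R"].T@np.array([(uv[0]-p["cx"])/p["fx"],(uv[1]-p["cy"])/p["fy"],1]); c=-p["R"].T@p["t"]
    return (c+d*(z-c[2])/d[2])[:2]
def proj(p,X):
    c=p["R"]@np.array(X,float)+p["t"]; return np.array([p["fx"]*c[0]/c[2]+p["cx"],p["fy"]*c[1]/c[2]+p["cy"]])
E
python3 - <<'E'
from plant import bot
from h import *
import cv2
p=bot.capture("top");s=bot.capture("scene")
t=lambda u,v:(u/3.3+170,v/3.3+130)
B=[back(p,t(*c),18) for c in[(140,105),(476,160),(427,468),(78,412)]]
print("board",np.round(B,1),[np.linalg.norm(B[i]-B[i-1]) for i in range(4)])
ex=(B[0]-B[1])+(B[3]-B[2]);yaw=np.arctan2(ex[1],ex[0]);print("yaw",yaw)
ex=np.array([np.cos(yaw),np.sin(yaw)]);ey=np.array([-ex[1],ex[0]]);c=np.mean(B,0);print("c",c)
for n,uv,z in[("plateR",(382,165),147),("plateL",(347,397),147),("linR",(352,160),147),("linL",(318,390),147),("padcorner fl",(382,405),120),("pad fr",(388,357),120),("rear jaw backR",(225,137),147),("rearbackL",(187,370),147),("cheekR",(265,147),147),("cheekL",(229,377),147),("knobtip",(477,347),104),("knobbase",(425,342),104),("tile a",(285,212),167),("tile b",(270,318),167)]:
    w=back(p,t(*uv),z);print(n,w.round(1),"local",((w-c)@ex).round(1),((w-c)@ey).round(1))
E
```

```text
board [[ 758.9  149.4]
 [ 706.2 -154.6]
 [ 431.9 -107.2]
 [ 482.1  197.5]] [np.float64(280.98736844963287), np.float64(308.53356100796043), np.float64(278.38585675769207), np.float64(308.79860380515873)]
yaw 1.4031507550764444
c [594.77658836  21.25642366]
plateR [671.  -68.9] local -76.1 -90.2
plateL [487.  -40.6] local -78.9 95.9
linR [675.2 -45. ] local -51.9 -90.4
linL [492.6 -18.1] local -55.9 94.2
padcorner fl [481.9 -67.8] local -106.6 96.4
pad fr [520.1 -72.9] local -105.2 57.9
rear jaw backR [694.6  56.4] local 51.3 -92.6
rearbackL [508.6  83.7] local 47.2 95.3
cheekR [686.2  24.4] local 18.4 -89.7
cheekL [503.  51.] local 14.0 95.4
knobtip [ 529.2 -145.5] local -175.4 36.8
knobbase [ 533.5 -103.2] local -133.0 39.6
tile a [629.3   6.8] local -8.5 -36.4
tile b [546.6  17.8] local -11.4 46.9
```

Call:
{"op": "step_arm", "data": {"deltas": [[31, -21, 0, 0, 0, 0], [62, -42, 0, 0, 0, 0], [92, -63, 0, 0, 0, 0], [122, -84, 0, 0, 0, 0], [153, -105, 0, 0, 0, 0]], "fingers": 0}}

```text
time: 1.42
tool_pos: [267.6, -357.1, 251.8]
tcp_rot: [3.141, -0.0, 0.29]
contact_force: [1.3, -0.6, 0.7]
grip_width: 63.0
```

Call:
{"op": "step_arm", "data": {"deltas": [[31, -21, 0, 0, 0, 0], [62, -42, 0, 0, 0, 0], [92, -63, 0, 0, 0, 0], [122, -84, 0, 0, 0, 0], [153, -105, 0, 0, 0, 0]]}}

```text
time: 1.83
tool_pos: [384.3, -212.5, 252.0]
tcp_rot: [3.141, -0.0, 0.291]
contact_force: [1.7, -0.8, 0.2]
grip_width: 29.6
```

Call:
{"op": "step_arm", "data": {"deltas": [[31, -21, 0, 0, 0, 0.088], [62, -42, 0, 0, 0, 0.176], [92, -63, 0, 0, 0, 0.264], [122, -84, 0, 0, 0, 0.352], [153, -105, 0, 0, 0, 0.44]]}}

```text
time: 2.25
tool_pos: [500.8, -67.9, 251.9]
tcp_rot: [3.141, -0.0, -0.153]
contact_force: [0.2, -1.0, -0.3]
grip_width: 0.9
```

Call:
{"op": "step_arm", "data": {"deltas": [[0, 0, 20, 0, 0, 0], [0, 0, 40, 0, 0, 0], [0, 0, 40, 0, 0, 0], [0, 0, 40, 0, 0, 0], [0, 0, 40, 0, 0, 0]]}}

```text
time: 2.67
tool_pos: [500.3, -70.0, 212.7]
tcp_rot: [3.141, -0.001, -0.15]
contact_force: [-0.5, -0.9, 0.7]
grip_width: 0.6
```

Run:
```python
from plant import bot
from h import *
import cv2
p=bot.capture("top");s=bot.capture("scene")
def crop(q,c,h=50,f=6):
    c=np.round(c).astype(int);return cv2.resize(np.ascontiguousarray(q["color"][c[1]-h:c[1]+h,c[0]-h:c[0]+h,::-1]),None,fx=f,fy=f,interpolation=2)
P0=np.array([579,-54.8]);a=1.42;ex=np.array([np.cos(a),np.sin(a)]);ey=np.array([-ex[1],ex[0]])
im=[]
for q in(p,s):
    c=np.round(proj(q,[*(P0-20*ex+50*ey),120])).astype(int);I=cv2.resize(crop(q,c,50,4),None,fx=1,fy=1)
    for x,y,z in[(-2,55,120),(-2,95,120),(-32,95,120),(-32,55,120),(0,95,147),(0,-95,147),(-79,45*np.sin(.95),78+45*np.cos(.95))]:
        v=(proj(q,[*(P0+x*ex+y*ey),z])-c+50)*4;cv2.circle(I,tuple(int(k) for k in v),2,(0,255,255),-1)
    im.append(I)
cv2.imwrite("pics/c2.png",np.hstack(im))
```

```text
(no output)
```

View pics/c2.png

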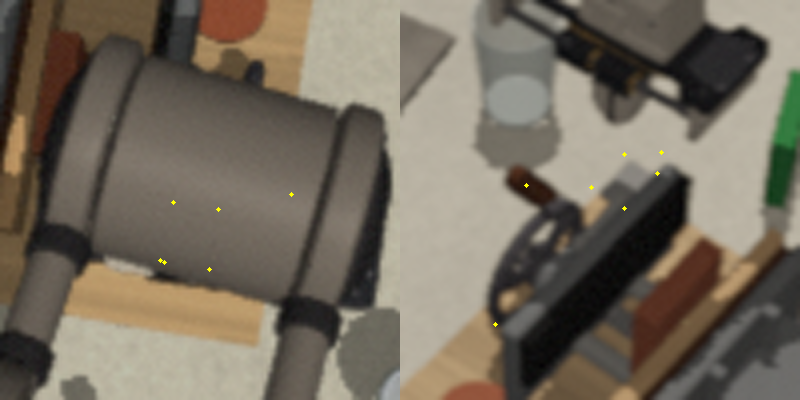

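Call:
{"op": "step_arm", "data": {"deltas": [[0, -4, 12, 0, 0, 0], [0, -4, 24, 0, 0, 0], [0, -4, 36, 0, 0, 0], [0, -4, 40, 0, 0, 0], [0, -4, 44, 0, 0, 0]]}}

```text
time: 3.18
tool_pos: [500.7, -66.0, 168.1]
tcp_rot: [3.141, -0.001, -0.15]
contact_force: [0.6, -0.6, -0.3]
grip_width: 0.2
```

Call:
{"op": "step_arm", "data": {"deltas": [[0, 0, 4, 0, 0, 0], [0, 0, 8, 0, 0, 0], [0, 0, 12, 0, 0, 0], [0, 0, 16, 0, 0, 0], [0, 0, 17, 0, 0, 0]]}}

```text
time: 3.6
tool_pos: [500.3, -65.6, 150.2]
tcp_rot: [-3.142, 0.001, -0.149]
contact_force: [-0.0, 0.2, -0.7]
grip_width: 0.4
```

Call:
{"op": "step_arm", "data": {"deltas": [[0, 0, 2, 0, 0, 0], [0, 0, 4, 0, 0, 0], [0, 0, 6, 0, 0, 0], [0, 0, 8, 0, 0, 0], [0, 0, 8, 0, 0, 0]]}}

```text
time: 4.02
tool_pos: [500.5, -65.6, 142.9]
tcp_rot: [3.141, -0.0, -0.149]
contact_force: [-3.6, 0.6, 6.6]
grip_width: 0.4
```

Call:
{"op": "step_arm", "data": {"deltas": [[0, 0, 2, 0, 0, 0], [0, 0, 4, 0, 0, 0], [0, 0, 6, 0, 0, 0], [0, 0, 8, 0, 0, 0], [0, 0, 9, 0, 0, 0]]}}

```text
time: 4.43
tool_pos: [500.3, -65.6, 134.4]
tcp_rot: [3.141, -0.0, -0.149]
contact_force: [-5.0, 1.1, 11.1]
grip_width: 0.4
```

Call:
{"op": "step_arm", "data": {"deltas": [[0, -1, 0, 0, 0, 0], [0, -2, 0, 0, 0, 0], [0, -3, 0, 0, 0, 0], [0, -4, 0, 0, 0, 0], [0, -4, 0, 0, 0, 0]]}}

```text
time: 4.85
tool_pos: [501.2, -63.0, 134.8]
tcp_rot: [3.139, -0.001, -0.149]
contact_force: [-3.6, -5.2, 10.8]
grip_width: 0.5
```

Call:
{"op": "step_arm", "data": {"deltas": [[0, -2, -1, 0, 0, 0], [0, -4, -1, 0, 0, 0], [0, -6, -1, 0, 0, 0], [0, -8, -1, 0, 0, 0], [0, -10, -1, 0, 0, 0]]}}

```text
time: 5.27
tool_pos: [503.2, -53.8, 136.0]
tcp_rot: [3.138, -0.003, -0.149]
contact_force: [-3.6, -9.7, 9.1]
grip_width: 0.5
```

Call:
{"op": "step_arm", "data": {"deltas": [[0, -2, 0, 0, 0, 0], [0, -4, 0, 0, 0, 0], [0, -6, 0, 0, 0, 0], [0, -8, 0, 0, 0, 0], [0, -10, 0, 0, 0, 0]]}}

```text
time: 5.68
tool_pos: [504.8, -44.3, 136.0]
tcp_rot: [3.137, -0.003, -0.149]
contact_force: [-3.1, -10.4, 8.8]
grip_width: 0.6
```

Call:
{"op": "step_arm", "data": {"deltas": [[0, -2, 0, 0, 0, 0], [0, -4, 0, 0, 0, 0], [0, -6, 0, 0, 0, 0], [0, -8, 0, 0, 0, 0], [0, -10, 0, 0, 0, 0]]}}

```text
time: 6.1
tool_pos: [506.5, -34.4, 136.1]
tcp_rot: [3.138, -0.004, -0.149]
contact_force: [-2.8, -11.9, 8.5]
grip_width: 0.3
```

Run:
```python
from plant import bot
from h import *
import cv2
p=bot.capture("top");s=bot.capture("scene")
print(bot.get_obs()["contact_force"],bot.get_obs()["moment"])
f=lambda q,x,y:cv2.resize(np.ascontiguousarray(q["color"][y:y+100,x:x+100,::-1]),None,fx=4,fy=4,interpolation=2)
cv2.imwrite("pics/c3.png",np.hstack([f(p,215,160),f(s,240,170)]))
```

```text
[-1.61771905 -7.81087582  9.08815489] [-1.19676007  0.33286468 -0.09454819]
```

View pics/c3.png

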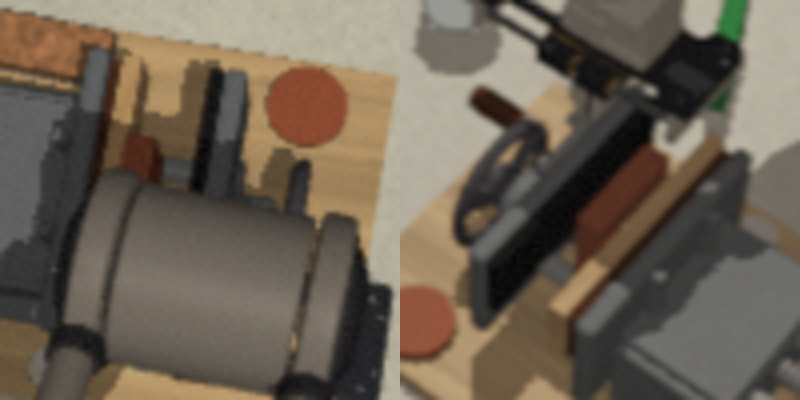

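Call:
{"op": "step_arm", "data": {"deltas": [[0, -2, 0, 0, 0, 0], [0, -4, 0, 0, 0, 0], [0, -6, 0, 0, 0, 0], [0, -8, 0, 0, 0, 0], [0, -10, 0, 0, 0, 0]]}}

```text
time: 6.62
tool_pos: [508.2, -24.6, 136.1]
tcp_rot: [3.138, -0.004, -0.149]
contact_force: [-1.9, -10.8, 7.7]
grip_width: -0.1
```

Call:
{"op": "step_arm", "data": {"deltas": [[0, -1, 0, 0, 0, 0], [0, -2, 0, 0, 0, 0], [0, -3, 0, 0, 0, 0], [0, -4, 0, 0, 0, 0], [0, -5, 0, 0, 0, 0]]}}

```text
time: 7.03
tool_pos: [509.0, -19.7, 136.1]
tcp_rot: [3.138, -0.004, -0.149]
contact_force: [-1.5, -11.5, 7.5]
grip_width: 0.4
```

Call:
{"op": "step_arm", "data": {"deltas": [[0, -0.7, 0, 0, 0, 0], [0, -1.4, 0, 0, 0, 0], [0, -2.1, 0, 0, 0, 0], [0, -2.8, 0, 0, 0, 0], [0, -3.5, 0, 0, 0, 0]]}}

```text
time: 7.45
tool_pos: [509.6, -16.3, 136.1]
tcp_rot: [3.138, -0.004, -0.149]
contact_force: [-0.9, -11.4, 8.6]
grip_width: 0.2
```

Call:
{"op": "step_arm", "data": {"deltas": [[0, -0.7, 0, 0, 0, 0], [0, -1.4, 0, 0, 0, 0], [0, -2.1, 0, 0, 0, 0], [0, -2.8, 0, 0, 0, 0], [0, -3.5, 0, 0, 0, 0]]}}

```text
time: 7.87
tool_pos: [510.2, -12.8, 136.1]
tcp_rot: [3.138, -0.004, -0.149]
contact_force: [-0.5, -10.0, 6.7]
grip_width: 0.5
```

Call:
{"op": "step_arm", "data": {"deltas": [[0, -0.5, 0, 0, 0, 0], [0, -1, 0, 0, 0, 0], [0, -1.5, 0, 0, 0, 0], [0, -2, 0, 0, 0, 0], [0, -2.5, 0, 0, 0, 0]]}}

```text
time: 8.28
tool_pos: [510.6, -10.6, 136.1]
tcp_rot: [3.137, -0.005, -0.149]
contact_force: [-1.4, -15.5, 7.2]
grip_width: 0.3
```

Call:
{"op": "step_arm", "data": {"deltas": [[0, 0, 0, 0, 0, 0], [0, 0, 0, 0, 0, 0]]}}

```text
time: 8.45
tool_pos: [510.6, -10.6, 136.1]
tcp_rot: [3.137, -0.005, -0.149]
contact_force: [-1.0, -13.0, 7.6]
grip_width: 0.8
```

Call:
{"op": "step_arm", "data": {"deltas": [[0, -0.2, 0, 0, 0, 0], [0, -0.4, 0, 0, 0, 0], [0, -0.4, 0, 0, 0, 0]]}}

```text
time: 8.7
tool_pos: [510.6, -10.6, 136.1]
tcp_rot: [3.137, -0.004, -0.149]
contact_force: [-0.5, -15.5, 8.0]
grip_width: 0.8
```

Call:
{"op": "step_arm", "data": {"deltas": [[0, -0.3, 0, 0, 0, 0], [0, -0.6, 0, 0, 0, 0], [0, -0.6, 0, 0, 0, 0]]}}

```text
time: 8.95
tool_pos: [510.7, -10.6, 136.1]
tcp_rot: [3.136, -0.004, -0.149]
contact_force: [-1.7, -17.4, 7.5]
grip_width: -0.1
```

Call:
{"op": "step_arm", "data": {"deltas": [[0, -0.3, 0, 0, 0, 0], [0, -0.6, 0, 0, 0, 0], [0, -0.6, 0, 0, 0, 0]]}}

```text
time: 9.2
tool_pos: [510.7, -10.5, 136.1]
tcp_rot: [3.135, -0.004, -0.149]
contact_force: [-3.1, -19.2, 8.5]
grip_width: 0.3
```

Run:
```python
from plant import bot
from h import *
import cv2
p=bot.capture("top");s=bot.capture("scene")
f=lambda q,x,y:cv2.resize(np.ascontiguousarray(q["color"][y:y+80,x:x+80,::-1]),None,fx=5,fy=5,interpolation=2)
cv2.imwrite("pics/c4.png",np.hstack([f(p,215,160),f(s,250,180)]))
```

```text
(no output)
```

View pics/c4.png

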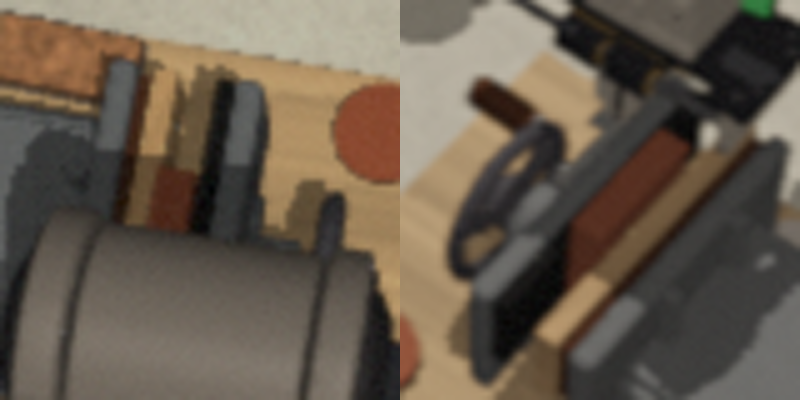

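The tile is nipped between the liner and the cheek (right view, liner against the tile at (600,200)), and the push is 19 N. Next I let the lever up while still holding the jaw.

Call:
{"op": "step_arm", "data": {"deltas": [[0, 0, -3, 0, 0, 0], [0, 0, -6, 0, 0, 0], [0, 0, -9, 0, 0, 0], [0, 0, -12, 0, 0, 0], [0, 0, -15, 0, 0, 0]]}}

```text
time: 9.72
tool_pos: [509.1, -9.3, 149.0]
tcp_rot: [3.136, 0.001, -0.149]
contact_force: [-0.6, -14.7, -7.5]
grip_width: 0.6
```

Call:
{"op": "step_arm", "data": {"deltas": [[0, 2, -3, 0, 0, 0], [0, 4, -6, 0, 0, 0], [0, 8, -16, 0, 0, 0], [0, 10, -36, 0, 0, 0], [0, 10, -60, 0, 0, 0]]}}

```text
time: 10.13
tool_pos: [507.3, -16.2, 210.0]
tcp_rot: [-3.141, 0.002, -0.149]
contact_force: [0.3, -0.1, -1.2]
grip_width: 0.3
```

Call:
{"op": "step_arm", "data": {"deltas": [[0, 26, -8, 0, 0, -0.12], [0, 52, -16, 0, 0, -0.24], [0, 78, -24, 0, 0, -0.36], [0, 104, -32, 0, 0, -0.48], [0, 130, -40, 0, 0, -0.6]], "fingers": 56}}

```text
time: 10.55
tool_pos: [488.5, -145.6, 251.1]
tcp_rot: [3.141, -0.001, 0.457]
contact_force: [-0.0, 0.1, -0.1]
grip_width: 29.2
```

Call:
{"op": "step_arm", "data": {"deltas": [[0, 0, 0, 0, 0, -0.12], [0, 0, 0, 0, 0, -0.24], [0, 0, 0, 0, 0, -0.36], [0, 0, 0, 0, 0, -0.48], [0, 0, 0, 0, 0, -0.6]]}}

```text
time: 10.97
tool_pos: [488.7, -144.6, 250.6]
tcp_rot: [3.141, -0.0, 1.057]
contact_force: [-0.2, -1.0, -0.5]
grip_width: 55.4
```

Call:
{"op": "step_arm", "data": {"deltas": [[0, 0, 0, 0, 0, -0.12], [0, 0, 0, 0, 0, -0.24], [0, 0, 0, 0, 0, -0.36], [0, 0, 0, 0, 0, -0.37], [0, 0, 0, 0, 0, -0.37]]}}

```text
time: 11.38
tool_pos: [488.8, -144.6, 250.3]
tcp_rot: [3.141, 0.0, 1.418]
contact_force: [-0.1, 0.3, -0.3]
grip_width: 56.0
```

Run:
```python
from plant import bot
from h import *
import cv2
o=bot.get_obs();print(o["tool_pos"],o["tcp_rot"],o["joint_positions"],o["contact_force"])
p=bot.capture("top");s=bot.capture("scene")
for q in(p,s):
  for n in("crank_knob","handwheel","tile"): print(n,[(d["rect"],round(d["p"],2)) for d in bot.boxes_of(n,q)[:2]])
P0=np.array([588.3,-3]);a=1.42;ex=np.array([np.cos(a),np.sin(a)]);ey=np.array([-ex[1],ex[0]])
im=[]
for q,x0,y0 in((p,225,170),(s,245,175)):
    I=cv2.resize(np.ascontiguousarray(q["color"][y0:y0+80,x0:x0+80,::-1]),None,fx=5,fy=5,interpolation=2)
    for x,y,z in[(0,95,147),(0,-95,147),(-79,45*np.sin(.95),78+45*np.cos(.95)),(-102,45*np.sin(.95),78+45*np.cos(.95)),(-56,45*np.sin(.95),78+45*np.cos(.95))]:
        v=(proj(q,[*(P0+x*ex+y*ey),z])-[x0,y0]+.5)*5;cv2.circle(I,tuple(int(k) for k in v),2,(0,255,255),-1)
    im.append(I)
cv2.imwrite("pics/c5.png",np.hstack(im))
```

```text
[ 488.77079656 -144.57286171  250.32926507] [3.14070507e+00 1.56983700e-04 1.41829450e+00] [-4.38104485e-01  3.14733070e-01  1.56819795e+00  1.04519746e-04
  1.25776578e+00 -2.85634867e-01] [-0.09022841  0.33551444 -0.29754735]
crank_knob [([283.6, 218.6, 14.7, 33.8], 0.88)]
handwheel [([280.9, 218.7, 13.7, 35.3], 0.75), ([242.4, 218.6, 142.5, 110.6], 0.22)]
tile [([235.2, 132.6, 30.1, 21.0], 0.95), ([249.4, 208.6, 14.8, 32.0], 0.65)]
crank_knob [([271.6, 216.0, 24.8, 39.2], 0.59), ([294.6, 290.2, 35.4, 29.4], 0.17)]
handwheel [([285.4, 226.6, 51.7, 64.1], 0.66), ([271.6, 216.4, 27.1, 40.1], 0.62)]
tile [([266.8, 316.1, 28.5, 37.0], 0.89), ([321.1, 178.7, 10.8, 31.0], 0.73)]
```

View pics/c5.png

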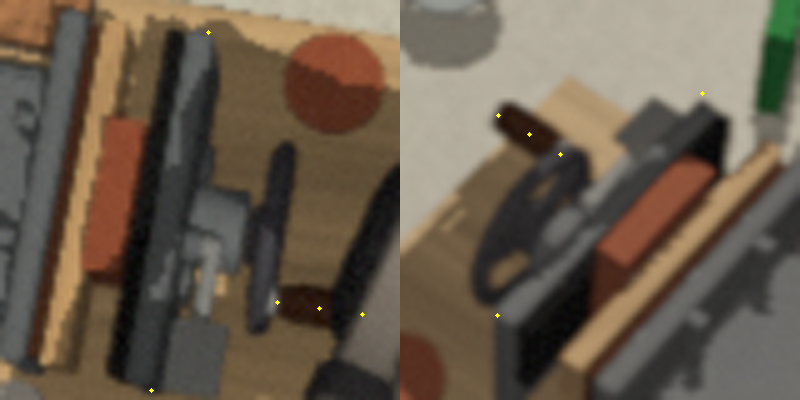

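Call:
{"op": "step_arm", "data": {"deltas": [[24, 14, 0, 0, 0, 0], [48, 28, 20, 0, 0, 0], [73, 41.5, 45, 0, 0, 0], [73, 41.5, 70, 0, 0, 0], [73, 41.5, 80, 0, 0, 0]]}}

```text
time: 12.2
tool_pos: [539.6, -77.1, 166.4]
tcp_rot: [-3.137, -0.001, 1.423]
contact_force: [-1.2, 0.5, 0.3]
grip_width: 56.1
```

Call:
{"op": "step_arm", "data": {"deltas": [[0, 0, 12, 0, 0, 0], [0, 0, 24, 0, 0, 0], [0, 0, 36, 0, 0, 0], [0, 0, 48, 0, 0, 0], [0, 0, 59, 0, 0, 0]]}}

```text
time: 12.62
tool_pos: [540.5, -79.4, 110.6]
tcp_rot: [3.141, 0.0, 1.42]
contact_force: [0.4, 0.7, -1.3]
grip_width: 55.5
```

Run:
```python
from plant import bot
from h import *
import cv2
o=bot.get_obs();print(o["tool_pos"],o["contact_force"])
p=bot.capture("top");s=bot.capture("scene")
im=[cv2.resize(np.ascontiguousarray(q["color"][y0:y0+80,x0:x0+80,::-1]),None,fx=5,fy=5,interpolation=2) for q,x0,y0 in((p,240,170),(s,235,165))]
cv2.imwrite("pics/c6.png",np.hstack(im))
```

```text
[540.48809905 -79.44979318 110.60359579] [ 0.38791749  0.73851027 -1.26406828]
```

View pics/c6.png

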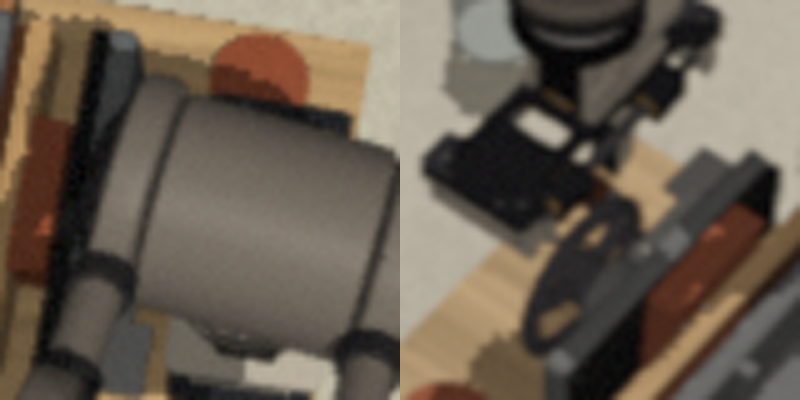

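No unwanted contact; the knob is under the gripper at about (600,190). I'll close on it.

Call:
{"op": "step_arm", "data": {"deltas": [[0, 0, 0, 0, 0, 0], [0, 0, 0, 0, 0, 0], [0, 0, 0, 0, 0, 0], [0, 0, 0, 0, 0, 0], [0, 0, 0, 0, 0, 0]], "fingers": 10}}

```text
time: 13.13
tool_pos: [540.9, -78.8, 111.3]
tcp_rot: [3.141, 0.0, 1.421]
contact_force: [0.3, -0.4, -0.2]
grip_width: 27.1
```

Call:
{"op": "step_arm", "data": {"deltas": [[0, 0, 0, 0, 0, 0], [0, 0, 0, 0, 0, 0], [0, 0, 0, 0, 0, 0]]}}

```text
time: 13.38
tool_pos: [540.2, -78.6, 110.9]
tcp_rot: [-3.141, 0.0, 1.421]
contact_force: [-4.5, -0.8, 3.1]
grip_width: 21.3
```

Call:
{"op": "step_arm", "data": {"deltas": [[0, 2.9, -3.4, 0, 0, 0], [0, 6.2, -6.5, 0, 0, 0], [0, 9.7, -9.3, 0, 0, 0], [0, 13.5, -11.6, 0, 0, 0], [0, 17.6, -13.6, 0, 0, 0]]}}

```text
time: 13.8
tool_pos: [557.2, -81.4, 124.7]
tcp_rot: [-3.139, 0.0, 1.421]
contact_force: [-7.9, -1.5, 5.9]
grip_width: 21.3
```

Call:
{"op": "step_arm", "data": {"deltas": [[0, 0, 0, 0, 0, 0], [0, 0, 0, 0, 0, 0]]}}

```text
time: 13.97
tool_pos: [558.5, -81.6, 125.2]
tcp_rot: [3.141, 0.001, 1.421]
contact_force: [-3.5, -0.9, 7.0]
grip_width: 20.9
```

Call:
{"op": "step_arm", "data": {"deltas": [[0, 4.2, -2.2, 0, 0, 0], [0, 8.6, -3.7, 0, 0, 0], [0, 13, -4.5, 0, 0, 0], [0, 17.5, -4.7, 0, 0, 0], [0, 22, -4.5, 0, 0, 0]]}}

```text
time: 14.38
tool_pos: [580.0, -85.1, 128.7]
tcp_rot: [-3.141, 0.001, 1.421]
contact_force: [-4.4, -3.4, -0.3]
grip_width: 21.1
```

Call:
{"op": "step_arm", "data": {"deltas": [[0, 0, 0, 0, 0, 0], [0, 0, 0, 0, 0, 0]]}}

```text
time: 14.55
tool_pos: [580.7, -85.2, 128.7]
tcp_rot: [3.14, 0.001, 1.421]
contact_force: [0.7, -4.8, -3.9]
grip_width: 21.1
```

Call:
{"op": "step_arm", "data": {"deltas": [[0, 4.4, 1.4, 0, 0, 0], [0, 9.2, 2.7, 0, 0, 0], [0, 13.8, 4.5, 0, 0, 0], [0, 18.2, 6.8, 0, 0, 0], [0, 22.3, 9.6, 0, 0, 0]]}}

```text
time: 14.97
tool_pos: [602.2, -88.8, 119.9]
tcp_rot: [3.14, 0.001, 1.421]
contact_force: [-3.7, -5.7, 2.2]
grip_width: 21.4
```

Call:
{"op": "step_arm", "data": {"deltas": [[0, 0, 0, 0, 0, 0], [0, 0, 0, 0, 0, 0], [0, 0, 0, 0, 0, 0]]}}

```text
time: 15.22
tool_pos: [602.8, -88.9, 119.6]
tcp_rot: [3.139, 0.001, 1.42]
contact_force: [0.1, -6.3, -1.7]
grip_width: 21.0
```

The wheel has turned about 1.58 rad. I'll let go and rise clear.

Call:
{"op": "step_arm", "data": {"deltas": [[0, 0, 0, 0, 0, 0], [0, 0, 0, 0, 0, 0], [0, 0, 0, 0, 0, 0], [0, 0, 0, 0, 0, 0], [0, 0, 0, 0, 0, 0]], "fingers": 56}}

```text
time: 15.63
tool_pos: [602.0, -87.6, 119.3]
tcp_rot: [3.141, -0.0, 1.421]
contact_force: [0.6, -0.1, -0.7]
grip_width: 49.8
```

Call:
{"op": "step_arm", "data": {"deltas": [[0, 0, -10, 0, 0, 0], [0, 0, -30, 0, 0, 0], [0, 0, -60, 0, 0, 0], [0, 0, -90, 0, 0, 0], [0, 0, -120, 0, 0, 0]]}}

```text
time: 16.05
tool_pos: [601.7, -87.7, 241.3]
tcp_rot: [3.141, -0.0, 1.421]
contact_force: [0.8, -0.4, -0.1]
grip_width: 56.0
```

Call:
{"op": "step_arm", "data": {"deltas": [[-30, -15, 0, 0, 0, 0], [-60, -30, 0, 0, 0, 0], [-90, -45, 0, 0, 0, 0], [-120, -60, 0, 0, 0, 0], [-120, -60, 0, 0, 0, 0]]}}

```text
time: 16.47
tool_pos: [521.9, -201.7, 240.3]
tcp_rot: [-3.142, 0.002, 1.417]
contact_force: [0.6, -0.1, -0.6]
grip_width: 55.7
```

Run:
```python
from plant import bot
from h import *
import cv2
o=bot.get_obs();print(o["time"],o["tool_pos"],o["contact_force"])
p=bot.capture("top");s=bot.capture("scene")
P0=np.array([588.3,-3]);a=1.42;ex=np.array([np.cos(a),np.sin(a)]);ey=np.array([-ex[1],ex[0]])
im=[]
for q,x0,y0 in((p,225,170),(s,245,175)):
    I=cv2.resize(np.ascontiguousarray(q["color"][y0:y0+80,x0:x0+80,::-1]),None,fx=5,fy=5,interpolation=2)
    for x in(-79,-102):
        v=(proj(q,[*(P0+x*ex+45*np.sin(-.65)*ey),78+45*np.cos(-.65)])-[x0,y0]+.5)*5;cv2.circle(I,tuple(int(k) for k in v),2,(0,255,255),-1)
    im.append(I)
cv2.imwrite("pics/c7.png",np.hstack(im))
```

```text
16.4667 [ 521.90392446 -201.67682396  240.31511278] [ 0.63971058 -0.14615239 -0.57667676]
```

View pics/c7.png

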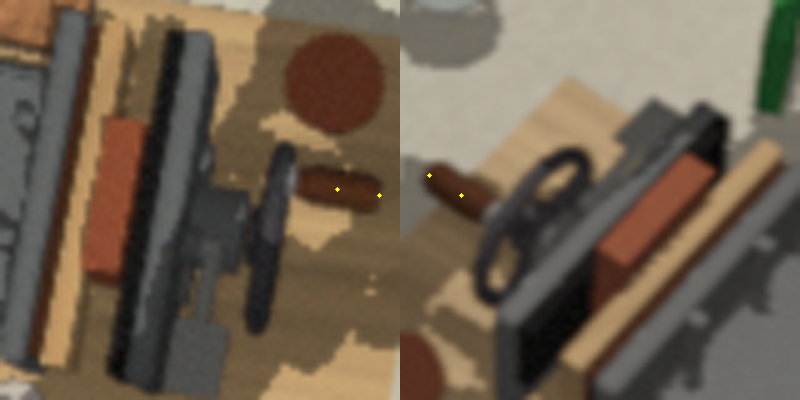

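The tile stands square, flush between liner and cheek, and the knob is where a quarter turn should leave it (predicted dots at (338,188) and (461,195) lie on it). Handing in.

```bash
python3 -c "
from plant import bot
print(bot.close_job(), bot.get_obs()['time'])"
```

```text
the job is handed in; nothing more can be done
the job is handed in; nothing more can be done
```

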